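# Fit one more spawn jar into the middle of the row

## Task

In the wooden tray stands a row of four mushroom spawn jars, the middle two close together. Slide those two apart along the tray, without lifting them out of it or knocking them over, until a fifth jar fits between them; then take the loose jar of the same size from the bench in front (not the short jar nor the slim bottle) and stand it upright on the tray floor between them, so that all three stand in one row.

Things in the scene. Friction and masses are not known exactly. Their poses are not given: they have to be found in the camera images.
- tray: Fixed pine tray, 106 x 390 mm. Origin: centre of its underside, on the bench; x across it (away from the robot), y along the row (robot's left). Floor 15 mm above the origin, 86 x 354 mm inside. Battens 8 mm high at front and back, end blocks 30 mm. Like jars (not to be handled) stand at its ends, y = +-145 mm, leaving about 52 mm free beside each middle jar: move both.
- left_mid (a point): Centre (half-way up, 33 mm above its foot) of the second jar from the left in the tray: straight round jar of clear plastic, white inside, with a flat white lid: 60 mm in diameter over its full height, 66 mm tall, about 0.16 kg. Loose on the tray floor, 2 to 8 mm from the next jar. Pushed or pulled well above mid-height it tips instead of sliding. z up.
- right_mid (a point): Centre (half-way up, 33 mm above its foot) of the second jar from the right in the tray: the same kind of jar, 60 mm in diameter, 66 mm tall. Loose on the tray floor. z up.
- spare_mid (a point): Centre (half-way up, 33 mm above its foot) of the loose jar to put in: straight round jar of clear plastic, white inside, with a flat white lid: 60 mm in diameter over its full height, 66 mm tall, about 0.16 kg. Stands upright on the bench between robot and tray, beside a jar as wide but 40 mm tall and a slim bottle (38 mm wide, 135 mm tall), in any order, 100 mm or more apart. z up.

How it is judged:
On the way:
1. the two middle jars have been slid apart (centres more than 120 mm apart) while the loose jar is still clear of the row (horizontal distance between left_mid and right_mid above 0.12 m and horizontal distance between spare_mid and left_mid above 0.085 m and horizontal distance between spare_mid and right_mid above 0.085 m), for 0.2 s.
At the end, for the whole second after the job is handed in: The loose jar stands on the tray floor (within 6 mm in height) between the two middle jars, all three upright within 10 degrees, within 20 mm of the tray's centre line, inside the tray, and at rest (x of spare_mid in the frame of tray between -0.02 and 0.02 m and z of spare_mid in the frame of tray between 0.042 and 0.054 m and angle between each of spare_mid, left_mid, right_mid's own z axis and vertical below 0.17 rad and x of left_mid in the frame of tray between -0.02 and 0.02 m and z of left_mid in the frame of tray between 0.042 and 0.054 m and x of right_mid in the frame of tray between -0.02 and 0.02 m and z of right_mid in the frame of tray between 0.042 and 0.054 m and y of left_mid in the frame of tray between 0.015 and 0.165 m and y of right_mid in the frame of tray between -0.165 and -0.015 m and y of spare_mid in the frame of tray between -0.045 and 0.045 m and linear speed of spare_jar below 0.02 m/s); the robot touches nothing.
It fails at once if one of the two middle jars is lifted out of the tray (raised more than 40 mm) (z of any of left_mid, right_mid in the frame of tray above 0.088 m).
It fails at once if one of the three jars is knocked over (leans more than 35 degrees) (angle between any of spare_mid, left_mid, right_mid's own z axis and vertical above 0.61 rad).
It also fails if it takes over 54 s, if anything falls off the work surface, if the arm or the gripper's body presses on something with over 40 N, if the wrist force passes 120 N, or if a joint passes its speed limit or range.

## Robot

A 7-joint arm with a two-finger parallel gripper is mounted at the origin on the work surface. World frame = base frame: x ahead of the robot, y to its left, z up, the work surface at z = 0. Lengths are in m, angles in rad, forces in N, time in s.
With the tool pointing down it reaches from about 0.4 to 0.875 m from the base axis. Payload 19.3 kg.
Tool frame: the origin (TCP) lies where the fingers leave the gripper's body, on its centre line; the fingertips stand bot.tip_reach ahead of it and the grasp point (between the pads) lies 54 mm ahead of it (bot.tip_reach is the distance from the TCP to the fingertips, in m); z points along the fingers, y is the line along which they close (so a half turn about z gives the same grasp; the last joint's range is limited). The gripper opens to 85 mm and grips with 20 to 120 N. Pads are 22 mm wide; open, the fingers measure 114 mm over their backs; the gripper's body (76 mm by 85 mm) begins 54 mm behind the grasp point. The pads swing forward as they close: fully open they stand 13 mm farther back than shut.
Start: joints at [1.086, 0.521, -0.036, 1.599, 0.021, 1.021, -0.113], TCP at [0.252, -0.572, 0.304] pointing down, gripper open.
Joint ranges: [-2.91, 2.91], [-0.3, 2.13], [-1.5, 1.42], [0.17, 2.43], [-1.26, 4.41], [0.16, 1.93], [-2.52, 2.52]. Speed limits (rad/s): [1.89, 1.89, 2.39, 2.39, 3.01, 3.01, 3.01].

## Interface

Orientations are given as [roll, pitch, yaw] about the fixed x, y, z axes, in that order (R = Rz(yaw) Ry(pitch) Rx(roll)).
In Python, from workcell import bot gives the robot as it stands. The module is installed in compiled form; this text tells all that it offers.
- The arm moves only by the shell command python3 -m jog 'ROWS' [FORCE]. ROWS is JSON, a list that holds one entry, the list of rows, each a list of 7 numbers: the shift along the tool's x, y, z in mm, then the turn, a rotation vector about the tool's x, y, z in rad, then the opening, from 0 (shut) to 1 (fully open). In form: [[[tx, ty, tz, wx, wy, wz, fingers], ...]]. A call has 1 to 5 rows; each row shifts and turns the commanded pose from where the row before left it, along the tool's axes as they then stand; what a row does not reach is not made up. A row lasts 1/10 s, in which the tool goes at most 50 mm and 8.59 degrees, less where a joint would pass 70% of its speed; a pose out of reach is approached as far as the arm can. A call is refused whole if a number of a shift passes 50 or a number of a turn 0.15, either way. A call with a gripper value outside its range is refused whole. The fingers move at their own pace and stop on an object; FORCE is the grip in N (left out, the last holds). Time passes only in rows, so rows that do not move let the fingers close. It gives the time, the measured TCP pose, the force, the opening and the grip force at its end, in the units of the state.
- bot.observe(): the state, without advancing time (a new reading comes with each control period).
- bot.grab_frame(name): name is "scene" or "top"; returns a dict with "img" (400x640x3 uint8, red, green, blue), "intrinsics" (3x3 intrinsics, pixels), "k1" (the pictures are not rectified: a ray, as slopes to the right and down, at radius r is drawn at 1 + k1 r^2 times it, then the intrinsics apply), "R" (3x3) and "t" (3): a world point X has camera coordinates R X + t. Camera axes: x right, y down, z forward; pixel columns grow to the right and rows downward; lengths in m; the calibration is good to about 2 mm. A picture is of the moment at which its call begins. There is no depth.
- bot.job_done(): hands the job in; it is judged then, once.
Trained networks look in a picture, given as the dict that the camera call returned (one of the last four; its "shot" number tells which), for a name from the list of things; names that differ only in an ending like _2 or _b are one class to them, and where a whole thing is asked for, a point or a joint stands for the part that bears it (a point fixed in the world has none). Each returns a list of dicts, best first, with "conf" (0 to 1); they miss things now and then, are a little off and sometimes report something else, mostly with a low value. They report only what shows in the picture. A call takes as long as a camera call.
- bot.trace(query, picture): "region" (400x640 bool, what is visible of it).
- bot.spot_point(query, picture): "xyz" ([x, y, z] in m, in world coordinates, good to about 4 mm: a listed point, or the origin of a listed thing).
The state is a dict: "clock": time; "qpos": joint angles; "qd": joint speeds; "joint_efforts": joint torques, N m; "position": TCP position; "tool_rot": TCP orientation; "force": force on the tool from outside, world axes, zero at the start; "moment": the same for the moment, N m; "grip_width": finger opening in m; "finger_force": force on a finger pad.
Only numpy, scipy, OpenCV 4.12 (cv2) and the standard library are available. Lean on these libraries where they do the work, as an engineer would, in place of code of your own. Each camera call takes 0.05 s, during which the arm holds its last target. There are 200 camera calls.

## Working session

There is one attempt and no reset: what is moved stays moved. The work goes in short steps, Python scripts to look and compute and a shell command to move; the robot and the scene stay as the last step left them, time stands still between calls to the robot, and variables do not carry over. Pictures are saved under pics/ and viewed, at most 10 in all, crops included, and the job is handed in when it is done.

```bash
mkdir -p pics
cat > h.py <<'E'
from workcell import bot
import numpy as np, cv2
def save(n,f): cv2.imwrite('pics/'+n+'.png',cv2.cvtColor(f['img'],cv2.COLOR_RGB2BGR))
E
python3 - <<'E'
from h import *
s=bot.observe(); print(s, bot.tip_reach)
for c in('top','scene'):
    f=bot.grab_frame(c); save(c+'0',f)
    for q in('tray','left_mid','right_mid','spare_mid'):
        print(c,q,[(np.round(d['xyz'],4).tolist(),round(d['conf'],2)) for d in bot.spot_point(q,f)[:6]])
E
```

```text
{'clock': 0.0, 'qpos': array([ 1.08582633,  0.52201373, -0.03632251,  1.5999982 ,  0.02119293,
        1.02110397, -0.11281088]), 'qd': array([-2.00013451e-03,  3.52394152e-04,  2.13310425e-04, -1.26786416e-04,
        1.03332738e-03,  2.05735659e-03, -6.52604881e-06]), 'joint_efforts': array([ 1.90091359e-04, -9.27107477e+01,  1.97996423e+00, -3.69941747e+01,
        1.79413782e-02,  8.03308765e-03, -1.99603619e-05]), 'position': array([ 0.25173011, -0.57178587,  0.30332943]), 'tool_rot': array([-3.14045682e+00,  7.78992545e-05,  4.14741065e-01]), 'force': array([-0.72651618, -0.07203285, -0.40786052]), 'moment': array([ 0.06364458, -0.02291726,  0.02868706]), 'finger_force': 0.0, 'grip_width': 0.08553954645150744} 0.0726
top tray [([0.6225, 0.0646, 0.0032], 0.59)]
top left_mid [([0.621, 0.0943, 0.0468], 0.57)]
top right_mid [([0.6222, 0.0327, 0.0512], 0.62)]
top spare_mid [([0.4267, -0.2268, 0.0344], 0.75)]
scene tray [([0.623, 0.0571, -0.0003], 0.88)]
scene left_mid [([0.6246, 0.0908, 0.0471], 0.55)]
scene right_mid [([0.6174, 0.0281, 0.0474], 0.57)]
scene spare_mid [([0.427, -0.2239, 0.0291], 0.83)]
```

View pics/top0.png

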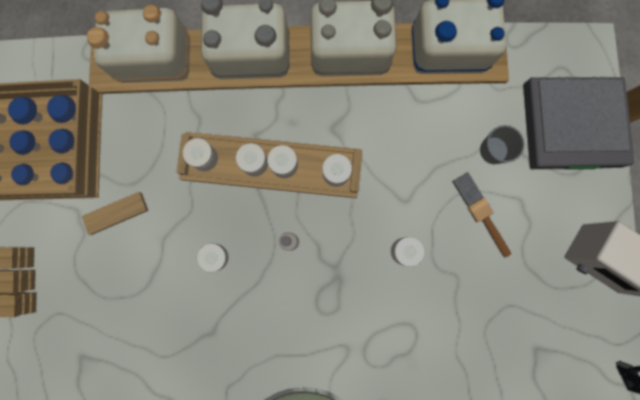

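View pics/scene0.png

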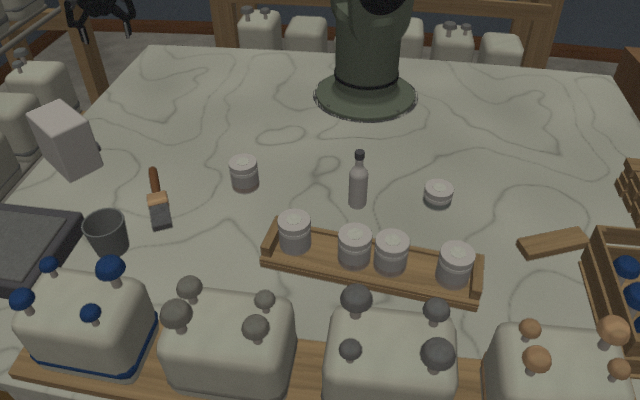

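The top picture shows the tray row, with lids at about (198,153), (250,158), (282,160) and (337,169). On the bench are the spare jar at (408,251), the bottle at (289,241) and the short jar at (211,257). The scene picture confirms the tall jar at (243,172). Next I'll work out the tray yaw from the lids.

```bash
cat >> h.py <<'E'
def ray(f,uv,z):
    K=np.array(f['intrinsics']);a=(np.array(uv)-K[:2,2])/[K[0,0],K[1,1]]
    m=a.copy()
    for _ in range(10): m=a/(1+f['k1']*(m@m))
    R=np.array(f['R']);c=-R.T@np.array(f['t']);d=R.T@np.array([*m,1])
    return c+d*(z-c[2])/d[2]
def lids(f,pts,z):
    g=cv2.GaussianBlur(cv2.cvtColor(f['img'],cv2.COLOR_RGB2HSV),(3,3),0)
    out=[]
    for (u,v),zz in zip(pts,z):
        x,y=u-24,v-24
        p=cv2.resize(cv2.cvtColor(f['img'],cv2.COLOR_RGB2GRAY)[y:y+48,x:x+48],None,fx=6,fy=6,interpolation=cv2.INTER_CUBIC)
        c=cv2.HoughCircles(p,cv2.HOUGH_GRADIENT,1,200,param1=120,param2=10,minRadius=60,maxRadius=110)
        if c is None: out.append(None);continue
        cx,cy,r=c[0,0]; uv=((cx+.5)/6-.5+x,(cy+.5)/6-.5+y)
        out.append((np.round(uv,1),round(r/6,1),np.round(ray(f,uv,zz),4)))
    return out
E
python3 - <<'E'
from h import *
f=bot.grab_frame('top')
r=lids(f,[(198,153),(250,158),(282,160),(337,169),(408,251)],[.081]*4+[.066])
for q in r: print(q)
a,b=r[0][2],r[3][2]; print('yaw',np.arctan2(-(a-b)[0],(a-b)[1]),np.linalg.norm(a-b),(a+b)/2, 'cam',-f['R'].T@f['t'])
E
```

```text
None
None
None
None
NoneTraceback (most recent call last):
  File "<stdin>", line 5, in <module>
TypeError: 'NoneType' object is not subscriptable
```

```bash
cat >> h.py <<'E'
def lids(f,pts,z):
    g=cv2.cvtColor(f['img'],cv2.COLOR_RGB2GRAY); out=[]
    for (u,v),zz in zip(pts,z):
        p=g[v-20:v+20,u-20:u+20]; t=(np.median(p[16:24,16:24])*.93)
        n,l,s,c=cv2.connectedComponentsWithStats((p>t).astype(np.uint8))
        k=l[20,20]; uv=c[k]+[u-20,v-20]
        out.append((np.round(uv,1),s[k].tolist(),np.round(ray(f,uv,zz),4)))
    return out
E
python3 - <<'E'
from h import *
f=bot.grab_frame('top')
r=lids(f,[(198,153),(250,158),(282,160),(337,169),(408,251)],[.081]*4+[.066])
for q in r: print(q)
a,b=r[0][2],r[3][2]; print('yaw',np.arctan2(-(a-b)[0],(a-b)[1]),np.linalg.norm(a-b),(a+b)/2, 'cam',-f['R'].T@f['t'])
E
```

```text
(array([196.5, 151.9]), [6, 6, 26, 27, 561], array([0.6403, 0.2044, 0.081 ]))
(array([249.8, 157. ]), [6, 6, 28, 27, 587], array([0.6267, 0.0946, 0.081 ]))
(array([281.5, 159. ]), [6, 6, 28, 27, 592], array([0.6208, 0.0298, 0.081 ]))
(array([336.7, 167.9]), [6, 5, 28, 28, 605], array([ 0.5998, -0.0817,  0.081 ]))
(array([410. , 251.2]), [8, 6, 29, 30, 662], array([ 0.4285, -0.226 ,  0.066 ]))
yaw -0.14062454158702617 0.2889523490127741 [0.62005 0.06135 0.081  ] cam [ 0.44339826 -0.04743984  0.98177073]
```

```bash
python3 -m jog '[[[0,0,0,0,0,-0.145,1],[0,0,0,0,0,-0.145,1],[0,0,0,0,0,-0.145,1],[0,0,0,0,0,-0.145,1],[0,0,0,0,0,-0.145,1]]]' 30
python3 -m jog '[[[0,0,0,0,0,-0.145,1],[0,0,0,0,0,-0.145,1],[30,13,0,0,0,0,1],[43,19,0,0,0,0,1],[43,19,0,0,0,0,1]]]'
python3 -m jog '[[[43,19,0,0,0,0,1],[43,19,0,0,0,0,1],[43,19,0,0,0,0,1],[43,19,0,0,0,0,1],[43,19,0,0,0,0,1]]]'
python3 -m jog '[[[43,19,0,0,0,0,1],[43,19,0,0,0,0,1],[43,19,0,0,0,0,1],[43,19,0,0,0,0,1],[43,19,0,0,0,0,1]]]'
cat >> h.py <<'E'
def to(x,y,z):
    from scipy.spatial.transform import Rotation as Ro
    s=bot.observe(); R=Ro.from_euler('xyz',s['tool_rot']).as_matrix()
    print('pos',np.round(s['position'],4),'rot',np.round(s['tool_rot'],4),'w',round(s['grip_width'],4),'F',np.round(s['force'],1),'t',round(s['clock'],2))
    print('rows mm',np.round(R.T@(np.array([x,y,z])-s['position'])*1000,1),'yaw err (tool)',round(-(1.43-s['tool_rot'][2]),4))
E
python3 -c "
from h import *
to(.6205,.030,.18)"
```

```text
clock: 1.1
position: [0.2518, -0.572, 0.3039]
tool_rot: [3.142, 0.0, 1.146]
force: [0.7, -0.3, 0.2]
grip_width: 0.0853
finger_force: 0.0
clock: 1.6
position: [0.3189, -0.4632, 0.3038]
tool_rot: [3.142, -0.0, 1.428]
force: [2.2, 0.1, -0.5]
grip_width: 0.0856
finger_force: 0.0
clock: 2.1
position: [0.4436, -0.2632, 0.3041]
tool_rot: [3.141, 0.0, 1.429]
force: [1.2, -1.0, 0.2]
grip_width: 0.0854
finger_force: 0.0
clock: 2.6
position: [0.568, -0.0636, 0.3041]
tool_rot: [3.141, 0.0, 1.429]
force: [-0.5, -1.1, 0.5]
grip_width: 0.085
finger_force: 0.0
pos [ 0.568  -0.0636  0.3041] rot [3.1412e+00 2.0000e-04 1.4295e+00] w 0.085 F [-0.5 -1.1  0.5] t 2.6
rows mm [100.1  38.8 124.1] yaw err (tool) -0.0005
```

```bash
python3 -m jog '[[[40,16,10,0,0,0,1],[40,16,30,0,0,0,1],[20,7,40,0,0,0,1],[0,0,44,0,0,0,1],[0,0,0,0,0,0,1]]]'
python3 - <<'E'
from h import *
to(.6205,.030,.102)
for c in('top','scene'):
    f=bot.grab_frame(c); save(c+'1',f)
    for q in('left_mid','right_mid'): print(c,q,[(np.round(d['xyz'],4).tolist(),round(d['conf'],2)) for d in bot.spot_point(q,f)[:2]])
cv2.imwrite('pics/s1.png',cv2.resize(cv2.cvtColor(f['img'],cv2.COLOR_RGB2BGR)[100:320,220:520],None,fx=2.6,fy=2.6))
E
```

```text
clock: 3.1
position: [0.6165, 0.0268, 0.1764]
tool_rot: [-3.134, 0.002, 1.431]
force: [-1.2, -0.8, -0.0]
grip_width: 0.0855
finger_force: 0.0
pos [0.6165 0.0268 0.1764] rot [-3.1337e+00  1.7000e-03  1.4313e+00] w 0.0855 F [-1.2 -0.8 -0. ] t 3.1
rows mm [ 3.9  4.1 74.4] yaw err (tool) 0.0013
top left_mid []
top right_mid []
scene left_mid [([0.6277, 0.0924, 0.0476], 0.66)]
scene right_mid [([0.6186, 0.0278, 0.0487], 0.88)]
```

View pics/s1.png

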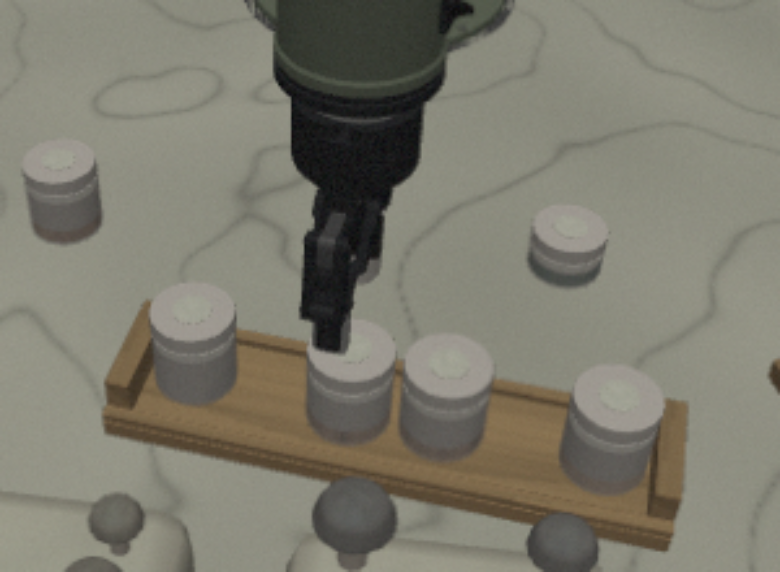

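The picture shows the gripper above the right middle jar, which is at about (350,380) in the crop, with the fingers across the tray. I'll descend.

```bash
python3 -m jog '[[[2,3,20,0,0,0,1],[0,0,20,0,0,0,1],[0,0,0,0,0,0,1],[0,0,0,0,0,0,1]]]'
python3 -c "
from h import *
to(.6205,.030,.100)"
```

```text
clock: 3.8
position: [0.6225, 0.0278, 0.1426]
tool_rot: [3.141, -0.0, 1.429]
force: [0.5, -0.3, -0.3]
grip_width: 0.0855
finger_force: 0.0
pos [0.6225 0.0278 0.1426] rot [ 3.1407e+00 -2.0000e-04  1.4294e+00] w 0.0855 F [ 0.5 -0.3 -0.3] t 3.8
rows mm [ 1.9 -2.3 42.6] yaw err (tool) -0.0006
```

```bash
python3 -m jog '[[[2,-2,16,0,0,0,1],[0,0,15,0,0,0,1],[0,0,11,0,0,0,1],[0,0,0,0,0,0,1],[0,0,0,0,0,0,1]]]'
python3 -m jog '[[[0,0,0,0,0,0,0.6],[0,0,0,0,0,0,0.5],[0,0,0,0,0,0,0.4],[0,0,0,0,0,0,0.4],[0,0,0,0,0,0,0.4]]]' 25
python3 -c "
from h import *
to(.6205,.030,.100)"
```

```text
clock: 4.3
position: [0.6206, 0.0303, 0.0996]
tool_rot: [-3.142, -0.0, 1.43]
force: [-0.2, -0.4, -0.5]
grip_width: 0.0854
finger_force: 0.0
clock: 4.8
position: [0.6207, 0.0303, 0.1]
tool_rot: [3.141, -0.0, 1.43]
force: [-1.9, -0.2, 6.4]
grip_width: 0.0596
finger_force: 26.4
pos [0.6207 0.0303 0.1   ] rot [ 3.1408e+00 -1.0000e-04  1.4297e+00] w 0.0596 F [-1.9 -0.2  6.4] t 4.8
rows mm [-0.3 -0.1  0. ] yaw err (tool) -0.0003
```

```bash
python3 -m jog '[[[-5,0,0,0,0,0,0.4],[-10,0,0,0,0,0,0.4],[-10,0,0,0,0,0,0.4],[-10,0,0,0,0,0,0.4],[-5,0,0,0,0,0,0.4]]]'
python3 -m jog '[[[0,0,0,0,0,0,0.4],[0,0,0,0,0,0,0.4]]]'
python3 -m jog '[[[0,0,0,0,0,0,1],[0,0,0,0,0,0,1],[0,0,0,0,0,0,1],[0,0,0,0,0,0,1],[0,0,-10,0,0,0,1]]]'
python3 -m jog '[[[0,0,-25,0,0,0,1],[0,0,-30,0,0,0,1],[25,0,-15,0,0,0,1],[40,0,0,0,0,0,1],[40,0,0,0,0,0,1]]]'
python3 -m jog '[[[0,0,0,0,0,0,1],[0,0,0,0,0,0,1]]]'
python3 - <<'E'
from h import *
to(.6245,.0935,.100)
f=bot.grab_frame('scene'); save('scene2',f)
for q in('left_mid','right_mid'): print(q,[(np.round(d['xyz'],4).tolist(),round(d['conf'],2)) for d in bot.spot_point(q,f)[:2]])
E
```

```text
clock: 5.3
position: [0.6153, -0.0097, 0.1]
tool_rot: [3.14, -0.001, 1.429]
force: [1.1, 4.3, 5.8]
grip_width: 0.0594
finger_force: 27.1
clock: 5.5
position: [0.6153, -0.0103, 0.1]
tool_rot: [3.14, 0.0, 1.429]
force: [0.1, -2.6, 7.8]
grip_width: 0.0593
finger_force: 27.1
clock: 6.0
position: [0.6142, -0.0093, 0.1086]
tool_rot: [-3.14, 0.0, 1.43]
force: [-0.2, 0.6, 1.5]
grip_width: 0.0852
finger_force: 0.0
clock: 6.5
position: [0.63, 0.0954, 0.1809]
tool_rot: [3.14, -0.0, 1.428]
force: [0.4, 0.5, -1.0]
grip_width: 0.0856
finger_force: 0.0
clock: 6.7
position: [0.6294, 0.0956, 0.1798]
tool_rot: [3.141, -0.0, 1.432]
force: [1.0, 0.6, 0.4]
grip_width: 0.0852
finger_force: 0.0
pos [0.6294 0.0956 0.1798] rot [ 3.1414e+00 -1.0000e-04  1.4317e+00] w 0.0852 F [1.  0.6 0.4] t 6.7
rows mm [-2.8 -4.6 79.8] yaw err (tool) 0.0017
left_mid []
right_mid [([0.6138, -0.0108, 0.0492], 0.78)]
```

View pics/scene2.png

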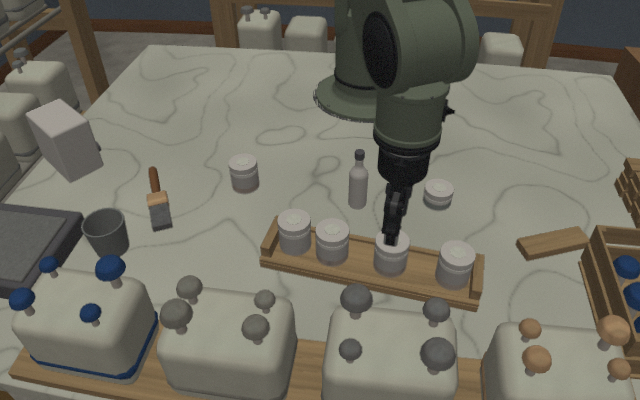

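The right jar now stands at (332,240), well clear of the left middle one at (390,252), and the gripper is above the left one. I'll grip the left jar.

```bash
python3 -m jog '[[[-3,-4,10,0,0,0,1],[0,0,25,0,0,0,1],[0,0,25,0,0,0,1],[0,0,20,0,0,0,1],[0,0,0,0,0,0,1]]]'
python3 -m jog '[[[0,0,0,0,0,0,0.6],[0,0,0,0,0,0,0.5],[0,0,0,0,0,0,0.4],[0,0,0,0,0,0,0.4],[0,0,0,0,0,0,0.4]]]' 25
python3 -c "
from h import *
to(.6245,.0935,.100)"
```

```text
clock: 7.35
position: [0.6234, 0.0911, 0.0964]
tool_rot: [-3.137, 0.002, 1.429]
force: [-0.2, 1.0, 0.2]
grip_width: 0.0854
finger_force: 0.0
clock: 7.85
position: [0.6257, 0.0921, 0.1005]
tool_rot: [3.14, -0.0, 1.429]
force: [-1.2, -1.8, 8.4]
grip_width: 0.0595
finger_force: 27.8
pos [0.6257 0.0921 0.1005] rot [ 3.1400e+00 -2.0000e-04  1.4294e+00] w 0.0595 F [-1.2 -1.8  8.4] t 7.85
rows mm [ 1.2 -1.4  0.5] yaw err (tool) -0.0006
```

```bash
python3 -m jog '[[[5,0,0,0,0,0,0.4],[10,0,0,0,0,0,0.4],[10,0,0,0,0,0,0.4],[10,0,0,0,0,0,0.4],[5,0,0,0,0,0,0.4]]]'
python3 -m jog '[[[0,0,0,0,0,0,0.4],[0,0,0,0,0,0,0.4]]]'
python3 -m jog '[[[0,0,0,0,0,0,1],[0,0,0,0,0,0,1],[0,0,0,0,0,0,1],[0,0,0,0,0,0,1],[0,0,-10,0,0,0,1]]]'
python3 -m jog '[[[0,0,-30,0,0,0,1],[0,0,-40,0,0,0,1],[0,0,-40,0,0,0,1],[0,0,-40,0,0,0,1],[0,0,0,0,0,0,1]]]'
python3 -c "
from h import *
to(.4275,-.2255,.26)"
```

```text
clock: 8.35
position: [0.6315, 0.1316, 0.1005]
tool_rot: [3.14, 0.001, 1.429]
force: [-0.9, -9.4, 12.0]
grip_width: 0.0595
finger_force: 27.9
clock: 8.55
position: [0.6315, 0.1321, 0.1005]
tool_rot: [3.14, -0.001, 1.43]
force: [1.1, 1.1, 6.2]
grip_width: 0.0596
finger_force: 27.7
clock: 9.05
position: [0.6301, 0.1317, 0.1085]
tool_rot: [-3.14, 0.001, 1.43]
force: [-0.6, -0.1, 0.1]
grip_width: 0.0853
finger_force: 0.0
clock: 9.55
position: [0.6324, 0.1325, 0.2656]
tool_rot: [3.134, -0.003, 1.43]
force: [1.9, -0.1, -0.6]
grip_width: 0.0857
finger_force: 0.0
pos [0.6324 0.1325 0.2656] rot [ 3.1341e+00 -3.1000e-03  1.4296e+00] w 0.0857 F [ 1.9 -0.1 -0.6] t 9.55
rows mm [-383.3 -152.5    3.3] yaw err (tool) -0.0004
```

```bash
python3 -m jog '[[[-30,-12,0,0,0,0,1],[-43,-17,0,0,0,0,1],[-43,-17,0,0,0,0,1],[-43,-17,0,0,0,0,1],[-43,-17,0,0,0,0,1]]]'
python3 -m jog '[[[-43,-17,0,0,0,0,1],[-43,-17,0,0,0,0,1],[-43,-17,0,0,0,0,1],[-35,-14,0,0,0,0,1],[-17,-7,10,0,0,0,1]]]'
python3 -m jog '[[[0,0,30,0,0,0,1],[0,0,40,0,0,0,1],[0,0,20,0,0,0,1],[0,0,0,0,0,0,1],[0,0,0,0,0,0,1]]]'
python3 - <<'E'
from h import *
f=bot.grab_frame('scene'); save('scene3',f)
to(.4275,-.2255,.085)
for q in('left_mid','right_mid','spare_mid'): print(q,[(np.round(d['xyz'],4).tolist(),round(d['conf'],2)) for d in bot.spot_point(q,f)[:2]])
f=bot.grab_frame('top')
for q in('left_mid','right_mid','spare_mid'): print(q,[(np.round(d['xyz'],4).tolist(),round(d['conf'],2)) for d in bot.spot_point(q,f)[:2]])
E
```

```text
clock: 10.05
position: [0.5219, -0.0583, 0.2597]
tool_rot: [3.141, 0.0, 1.43]
force: [1.4, -0.9, 0.8]
grip_width: 0.0852
finger_force: 0.0
clock: 10.55
position: [0.4249, -0.229, 0.2503]
tool_rot: [3.14, 0.002, 1.426]
force: [0.6, 0.5, -1.5]
grip_width: 0.0854
finger_force: 0.0
clock: 11.05
position: [0.4267, -0.2259, 0.16]
tool_rot: [3.141, -0.0, 1.43]
force: [0.1, 1.0, 1.3]
grip_width: 0.085
finger_force: 0.0
pos [ 0.427  -0.2261  0.1605] rot [3.1404e+00 4.0000e-04 1.4299e+00] w 0.0855 F [ 0.  -0.   0.4] t 11.1
rows mm [ 0.7  0.4 75.5] yaw err (tool) -0.0001
left_mid [([0.6335, 0.1304, 0.0475], 0.97)]
right_mid [([0.6177, -0.0116, 0.0481], 0.79)]
spare_mid [([0.4295, -0.2255, 0.0304], 0.71)]
left_mid [([0.6284, 0.1354, 0.0492], 0.96)]
right_mid [([0.6172, -0.0106, 0.049], 0.67)]
spare_mid [([0.4266, -0.2243, 0.0346], 0.88)]
```

View pics/scene3.png

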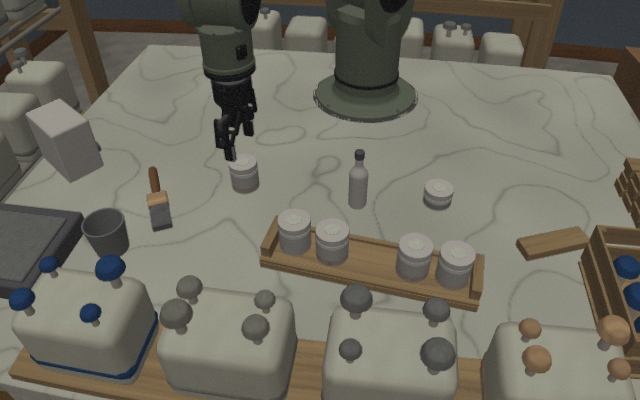

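The middle jars, at (332,240) and (415,256), now leave a jar-sized gap. The gripper is above the spare jar at (243,172), so I'll grasp and lift it.

```bash
python3 -m jog '[[[1,0,20,0,0,0,1],[0,0,25,0,0,0,1],[0,0,20,0,0,0,1],[0,0,10,0,0,0,1],[0,0,0,0,0,0,1]]]'
python3 -m jog '[[[0,0,0,0,0,0,0.6],[0,0,0,0,0,0,0.5],[0,0,0,0,0,0,0.4],[0,0,0,0,0,0,0.4],[0,0,0,0,0,0,0.4]]]' 40
python3 -m jog '[[[0,0,-10,0,0,0,0.4],[0,0,-25,0,0,0,0.4],[0,0,-40,0,0,0,0.4],[0,0,-40,0,0,0,0.4],[0,0,-40,0,0,0,0.4]]]'
python3 -m jog '[[[0,0,-5,0,0,0,0.4],[0,0,0,0,0,0,0.4]]]'
python3 -c "
from h import *
to(.6233,.061,.25)"
```

```text
clock: 11.95
position: [0.4263, -0.2247, 0.0836]
tool_rot: [-3.14, -0.0, 1.43]
force: [0.4, -0.5, 1.1]
grip_width: 0.0858
finger_force: 0.0
clock: 12.45
position: [0.4271, -0.2253, 0.0855]
tool_rot: [3.14, 0.001, 1.43]
force: [-0.6, 1.6, 7.4]
grip_width: 0.0593
finger_force: 41.6
clock: 12.95
position: [0.4262, -0.2248, 0.242]
tool_rot: [3.141, 0.0, 1.43]
force: [0.4, -1.2, -1.6]
grip_width: 0.0594
finger_force: 43.8
clock: 13.15
position: [0.4267, -0.2254, 0.246]
tool_rot: [3.139, 0.001, 1.429]
force: [0.0, 0.2, -3.0]
grip_width: 0.0591
finger_force: 43.9
pos [ 0.4267 -0.2254  0.246 ] rot [3.1389e+00 1.3000e-03 1.4292e+00] w 0.0591 F [ 0.   0.2 -3. ] t 13.15
rows mm [311.3 154.2  -4. ] yaw err (tool) -0.0008
```

```bash
python3 -m jog '[[[25,12,0,0,0,0,0.4],[38,19,0,0,0,0,0.4],[38,19,0,0,0,0,0.4],[38,19,0,0,0,0,0.4],[38,19,0,0,0,0,0.4]]]'
python3 -m jog '[[[38,19,0,0,0,0,0.4],[38,19,0,0,0,0,0.4],[38,19,0,0,0,0,0.4],[20,9,0,0,0,0,0.4],[0,0,0,0,0,0,0.4]]]'
python3 -m jog '[[[0,0,10,0,0,0,0.4],[0,0,25,0,0,0,0.4],[0,0,10,0,0,0,0.4],[0,0,0,0,0,0,0.4],[0,0,0,0,0,0,0.4]]]'
python3 - <<'E'
from h import *
to(.6233,.061,.101)
f=bot.grab_frame('scene')
cv2.imwrite('pics/s4.png',cv2.resize(cv2.cvtColor(f['img'],cv2.COLOR_RGB2BGR)[100:320,220:520],None,fx=2.6,fy=2.6))
E
```

```text
clock: 13.65
position: [0.5387, -0.0606, 0.2431]
tool_rot: [-3.139, 0.0, 1.43]
force: [-0.8, -1.0, -1.9]
grip_width: 0.0592
finger_force: 43.9
clock: 14.15
position: [0.623, 0.065, 0.2425]
tool_rot: [-3.139, -0.001, 1.434]
force: [-0.6, -0.5, -2.1]
grip_width: 0.0592
finger_force: 44.0
clock: 14.65
position: [0.6228, 0.0608, 0.1995]
tool_rot: [-3.141, 0.0, 1.429]
force: [0.6, 0.4, -0.9]
grip_width: 0.0592
finger_force: 43.9
pos [0.6228 0.0608 0.1995] rot [-3.1414e+00  1.0000e-04  1.4292e+00] w 0.0592 F [ 0.6  0.4 -0.9] t 14.65
rows mm [ 0.3  0.5 98.5] yaw err (tool) -0.0008
```

View pics/s4.png

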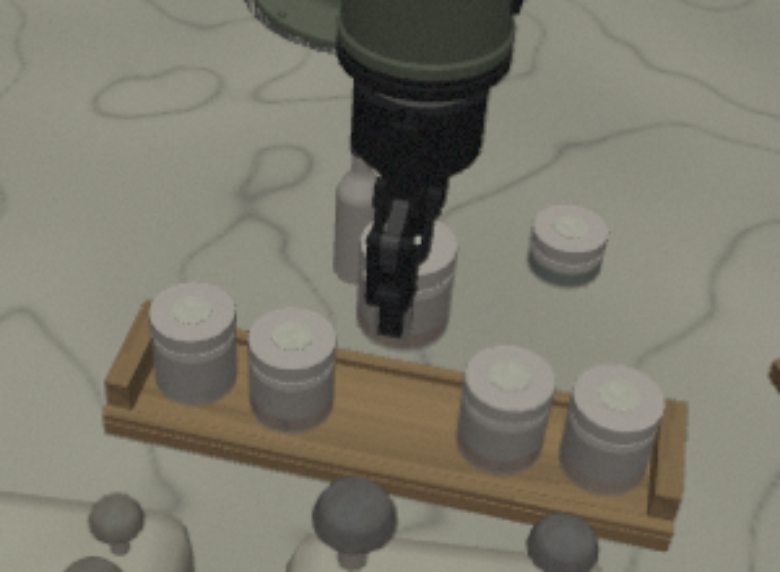

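The spare jar hangs upright over the middle of the gap, at about (405,290) in the crop. I'll lower it.

```bash
python3 -m jog '[[[0,0,15,0,0,0,0.4],[0,0,25,0,0,0,0.4],[0,0,25,0,0,0,0.4],[0,0,17,0,0,0,0.4],[0,0,8,0,0,0,0.4]]]'
python3 -m jog '[[[0,0,3,0,0,0,0.4],[0,0,2,0,0,0,0.4],[0,0,2,0,0,0,0.4],[0,0,1,0,0,0,0.4],[0,0,0,0,0,0,0.4]]]'
python3 -c "
from h import *
to(.6233,.061,.101)"
```

```text
clock: 15.2
position: [0.6222, 0.0612, 0.1075]
tool_rot: [-3.14, 0.0, 1.43]
force: [-0.6, -0.1, -2.4]
grip_width: 0.0595
finger_force: 43.9
clock: 15.7
position: [0.6229, 0.0612, 0.1017]
tool_rot: [3.141, -0.0, 1.43]
force: [0.1, -0.4, -1.2]
grip_width: 0.0595
finger_force: 43.9
pos [0.6229 0.0612 0.1017] rot [ 3.1411e+00 -1.0000e-04  1.4297e+00] w 0.0595 F [ 0.1 -0.4 -1.2] t 15.7
rows mm [-0.2  0.4  0.7] yaw err (tool) -0.0003
```

```bash
python3 -m jog '[[[0,0,1,0,0,0,0.4],[0,0,0.5,0,0,0,0.4],[0,0,0,0,0,0,0.4]]]'
python3 -m jog '[[[0,0,0,0,0,0,0.8],[0,0,0,0,0,0,1],[0,0,0,0,0,0,1],[0,0,0,0,0,0,1],[0,0,0,0,0,0,1]]]'
python3 -m jog '[[[0,0,-10,0,0,0,1],[0,0,-30,0,0,0,1],[0,0,-40,0,0,0,1],[0,0,-40,0,0,0,1],[0,0,-40,0,0,0,1]]]'
python3 -m jog '[[[-30,-20,0,0,0,0,1],[-40,-20,0,0,0,0,1],[-40,-20,0,0,0,0,1],[-40,-20,0,0,0,0,1],[-40,-20,0,0,0,0,1]]]'
python3 -m jog '[[[-40,-20,0,0,0,0,1],[-40,-20,0,0,0,0,1],[-30,-20,0,0,0,0,1],[0,0,0,0,0,0,1],[0,0,0,0,0,0,1]]]'
python3 - <<'E'
from h import *
for c in('top','scene'):
    f=bot.grab_frame(c); save(c+'5',f)
    for q in('left_mid','right_mid','spare_mid'): print(c,q,[(np.round(d['xyz'],4).tolist(),round(d['conf'],2)) for d in bot.spot_point(q,f)[:3]])
cv2.imwrite('pics/s5.png',cv2.resize(cv2.cvtColor(f['img'],cv2.COLOR_RGB2BGR)[100:320,220:520],None,fx=2.6,fy=2.6))
E
```

```text
clock: 16.0
position: [0.623, 0.0613, 0.1005]
tool_rot: [3.141, 0.0, 1.43]
force: [-3.4, -0.4, 7.6]
grip_width: 0.0588
finger_force: 45.0
clock: 16.5
position: [0.6228, 0.0613, 0.0998]
tool_rot: [-3.142, -0.0, 1.43]
force: [-0.4, -0.2, 0.2]
grip_width: 0.0855
finger_force: 0.0
clock: 17.0
position: [0.6225, 0.0613, 0.2623]
tool_rot: [3.141, -0.0, 1.43]
force: [1.3, -0.9, 0.6]
grip_width: 0.0851
finger_force: 0.0
clock: 17.5
position: [0.4959, -0.114, 0.2606]
tool_rot: [3.141, 0.0, 1.43]
force: [1.5, 0.1, -0.7]
grip_width: 0.0855
finger_force: 0.0
clock: 18.0
position: [0.422, -0.2137, 0.2605]
tool_rot: [3.141, 0.0, 1.428]
force: [-0.7, 0.5, 0.5]
grip_width: 0.0855
finger_force: 0.0
top left_mid [([0.6279, 0.1356, 0.0481], 0.9)]
top right_mid [([0.6195, -0.0099, 0.0488], 0.56)]
top spare_mid [([0.624, 0.0646, 0.0491], 0.76)]
scene left_mid [([0.6312, 0.1334, 0.0462], 0.88)]
scene right_mid []
scene spare_mid [([0.6224, 0.0614, 0.0458], 0.73)]
```

View pics/s5.png

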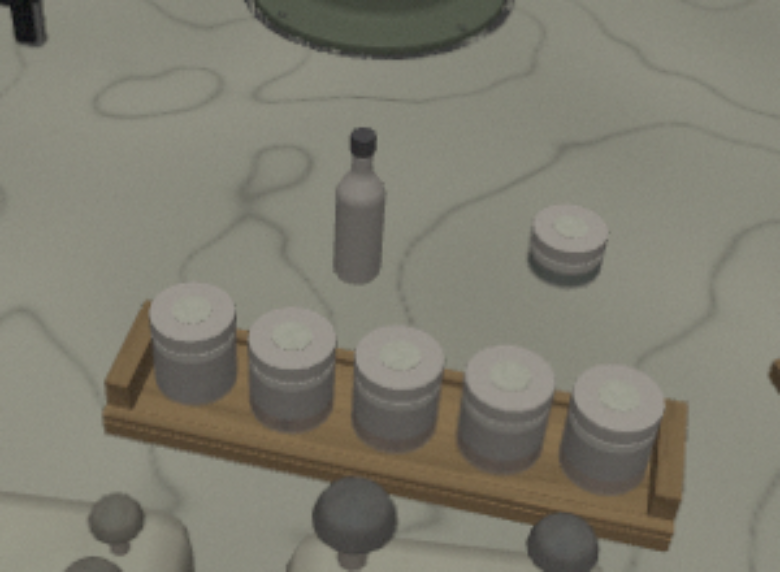

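Five jars stand upright in one row, with the spare in the middle at about (398,385) in the crop, and the gripper is clear. I'm handing in.

```bash
python3 -c "
from workcell import bot
print(bot.job_done())"
```

```text
the job is handed in; nothing more can be done
None
```

The two middle jars were slid apart to about 142 mm between centres, the loose jar stands upright between them on the tray floor, and the job is handed in at about 18 s; the hand-in call returned no verdict.

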